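Sticker up two laminate panels and start the conditioning timer

ROBOT

A 7-joint arm with a two-finger parallel gripper is mounted at the origin on the work surface. World frame = base frame: x ahead of the robot, y to its left, z up, the work surface at z = 0. Lengths are in m, angles in rad, forces in N, time in s.
With the tool pointing down it reaches from about 0.4 to 0.875 m from the base axis. Payload 6.5 kg.
Tool frame: the origin (TCP) lies between the finger pads; the fingertips stand 11 mm ahead of it and the grasp point (between the pads) lies 8 mm behind it; x points along the fingers, y is the direction in which the jaws open and shut, and the axes are right-handed (so a half turn about x gives the same grasp; the last joint's range is limited). The gripper opens to 88 mm and grips with 3 to 60 N. Pads are 18 mm wide; open, the fingers measure 123 mm over their backs; the gripper's body (75 mm by 187 mm) begins 45 mm behind the grasp point.
Start: joints at [1.189, 0.536, -0.004, 1.538, 0.003, 1.067, -0.071], TCP at [0.202, -0.618, 0.25] pointing down, gripper open.
Joint ranges: [-2.7, 2.7], [-0.37, 2.16], [-1.27, 1.26], [0.24, 2.4], [-1.31, 4.45], [0.19, 1.91], [-2.76, 2.76]. Speed limits (rad/s): [2.39, 2.39, 3.14, 3.14, 3.14, 3.14, 3.14].

INTERFACE

Orientations are given as a rotation vector (axis times angle).
In Python, from bench import robot gives the robot as it stands. The module is installed in compiled form; this text tells all that it offers. Calls block until the motion is done:
- robot.movep(position, orientation): joint-space move of the TCP to a pose.
- robot.move_linear(position, attitude=None, max_speed=0.15, guard=None): straight line of the TCP; attitude=None keeps the orientation; max_speed is the mean speed in m/s. With guard (N) it stops when the force on the tool has changed by that much, and returns True; else False.
- robot.move_joints(angles): joint-space move.
- robot.set_gripper(opening): finger opening in m; the grip force is fixed at half the most; returns when the fingers have stopped.
- robot.sleep(seconds).
- robot.inverse_kinematics(position, orientation): joint angles nearest the present ones, or None.
- robot.read_camera(name): name is "scene" or "top" or "wrist"; returns a dict with "image" (420x560x3 uint8, red, green, blue), "depth" (420x560 float32, m along the optical axis (not along the pixel's ray), 0 where there is no reading), "K" (3x3 intrinsics, pixels), "R" (3x3) and "t" (3): a world point X has camera coordinates R X + t. Camera axes: x right, y down, z forward; pixel columns grow to the right and rows downward; lengths in m; the calibration is good to about 2 mm. A picture is of the moment at which its call begins.
A pose or a line that the arm cannot do raises robot.Unreachable and nothing moves.
- robot.hand_in(): hands the job in, once; it reports no verdict.
Readings, each from a call of its own:
- robot.read_t(): time.
- robot.read_qpos(): joint angles.
- robot.read_joint_velocities(): joint speeds.
- robot.read_effort(): joint torques, N m.
- robot.read_ee_pos(): TCP position.
- robot.read_tool_rot(): TCP orientation.
- robot.read_force(): force on the tool from outside, world axes, zero at the start.
- robot.read_ft_torque(): the same for the moment, N m.
- robot.read_opening(): finger opening in m.
Only numpy, scipy, OpenCV 4.12 (cv2) and the standard library are available. Lean on these libraries where they do the work, as an engineer would, in place of code of your own. Each camera call takes 0.05 s, during which the arm holds its last target. There are 200 camera calls.

TASK

Lay the two orange spacer sticks squarely across the green panel on the aluminium tray, one on each white line, then set the blue panel down on the sticks, centred over the green one and parallel to it, so that it rests flat and clear of it; do not drop anything onto the stack. When the blue panel lies there, let go and press the green membrane key of the timer, firmly but not hard, and hold it a moment. Leave the green panel on its tray, do not touch the red key, do not use the thicker grey bar, and leave the other things where they are.

Things in the scene. Friction and masses are not known exactly. Their poses are not given: they have to be found in the camera images.
- lower_panel: Green laminate panel 180 x 56 x 8 mm (x, y, z), loose, lying on the tray. Origin: centre of its underside; x along its length, y across, z up. Two white lines 14 mm wide are painted right across its top, centred at x = +55 mm and x = -55 mm.
- upper_panel: Blue laminate panel 180 x 56 x 8 mm, 0.16 kg nominal, loose. At the start it lies on a fixed wooden rest 25 mm high and 40 mm wide (narrower than the panel, running under its length for 150 mm), and spacer_a lies on top of it. Origin: centre of its underside; x along its length, y across.
- spacer_a: Orange spacer stick 90 x 12 x 12 mm, 30 g nominal. Origin: centre of its underside; x along its length. At the start it lies on top of the blue panel, more or less across it. The two orange sticks are alike: either may go on either white line.
- spacer_b: Orange spacer stick 90 x 12 x 12 mm like the other, lying on the table at one of three places. Origin: centre of its underside; x along its length.
- tray: Fixed aluminium tray plate 220 x 90 mm (x, y), its top 12 mm above the table, under the green panel. Origin: centre of its underside.
- timer: Fixed white timer box 130 x 120 mm (x, y); its face with the two keys is 48 mm high, and its display block, over x = +20 to +65 mm, is 72 mm high. Origin: centre of its underside. The timer and the blue panel's rest may swap sides of the table.
- start_key: Green membrane key of the timer, 24 x 24 mm pad. Origin: centre of its underside; its top face is 5 mm above the origin (53 mm above the table) and is level. It is pressed straight down, stiff (4 N per mm) with only 2.5 mm of travel. It counts a press of more than 4 N held for 0.15 s by the fingers; above 30 N it is damaged.
- stop_key: Red membrane key beside it, the same size, its centre 56 mm from the green key's along the timer's -y. Not to be touched.
- thick_bar: Grey bar 90 x 18 x 18 mm lying on the table, too thick for this job. Origin: centre of its underside. Bystander.
- jaw: Steel jaw insert 50 x 30 x 16 mm lying on the table. Origin: centre of its underside. Bystander.
- bottle: White bottle, 56 mm diameter, 140 mm tall. Origin: centre of its underside. Bystander.
- pen_cup: Black cup, 68 mm diameter and 90 mm tall, with two pens reaching 140 mm. Origin: centre of its underside. Bystander.
- weight: Brass weight, 42 mm diameter, 56 mm tall. Origin: centre of its underside. Bystander.
- driver: Screwdriver 110 mm long, lying on the table along its x. Origin on the underside, near its middle. Bystander.
- puck: Steel cylinder, 36 mm diameter, 35 mm tall. Origin: centre of its underside. Bystander.
- collar: Copper ring, 36 mm outer diameter, 22 mm tall. Origin: centre of its underside. Bystander.
Mind the look-alikes: they are no part of the job. What is shaped like the timer but yellow is not meant.

How it is judged:
By the outcome, as a careful person would: the job done as asked, in the order asked, and still so for the second after the job is handed in, with the robot touching nothing.
It also fails if it takes over 72 s, if anything falls off the work surface, if the arm or the gripper's body presses on something with over 40 N, if the wrist force passes 120 N, or if a joint passes its speed limit or range.

## Working session

There is one attempt and no reset: what is moved stays moved. The work goes in short steps, each a Python script; the robot and the scene stay as the last script left them, time stands still between calls to the robot, and variables do not carry over. Pictures are saved under pics/ and viewed, about 8 in all and at most 12, crops included, and the job is handed in when it is done.

```bash
mkdir -p pics; ls; python3 - <<'E'
from bench import robot
import cv2,numpy as np
for n in("top","scene"):
    c=robot.read_camera(n); np.savez(f"pics/{n}0.npz",**c)
    cv2.imwrite(f"pics/{n}0.png",cv2.resize(c["image"][:,:,::-1],(800,600)))
    print(n,c["K"].round(1).tolist(),c["R"].round(3).tolist(),c["t"].round(3).tolist())
print(robot.read_t(),robot.read_tool_rot(),robot.read_opening())
E
```

```text
pics
top [[517.0, 0.0, 284.0], [0.0, 517.0, 208.3], [0.0, 0.0, 1.0]] [[0.015, -1.0, 0.021], [-0.993, -0.018, -0.115], [0.115, -0.02, -0.993]] [0.033, 0.545, 1.283]
scene [[394.1, 0.0, 285.2], [0.0, 394.1, 206.1], [0.0, 0.0, 1.0]] [[0.399, 0.917, -0.021], [0.526, -0.248, -0.814], [-0.751, 0.313, -0.581]] [-0.277, -0.217, 1.417]
0.1 [ 2.05115954  0.32825466 -2.05185983] 0.08776011879086813
```

View pics/top0.png

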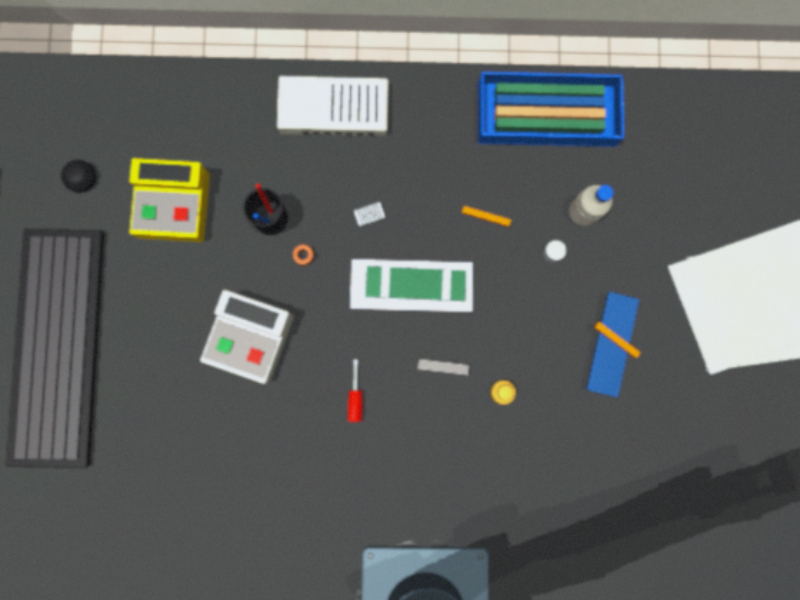

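View pics/scene0.png

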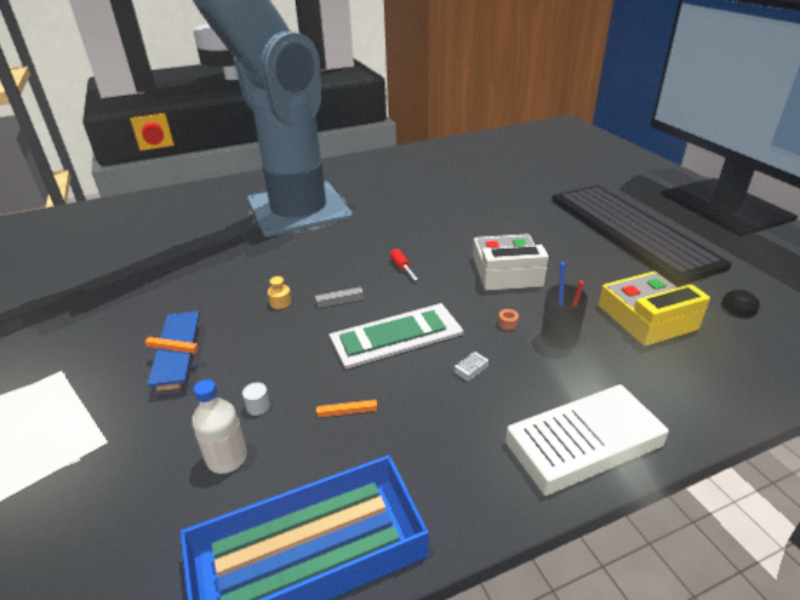

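The top picture (800×600) shows the green panel at (415,284) on its tray and stick B at (487,216). The blue panel is at (613,344) with stick A across it at (618,340). The white timer is at (246,335), with its green key at (225,345) and red key at (256,356). The grey thick bar is at (443,367). The yellow timer at (168,200) is a decoy.

```bash
cat > h.py <<'E'
from bench import robot
import cv2, numpy as np
from scipy.spatial.transform import Rotation as Rn
HSV=dict(orange=((8,150,120),(22,255,255)),blue=((105,120,50),(120,255,255)),green=((60,80,40),(90,255,255)),
         red=((172,150,80),(179,255,255)))
def rv(a):  # tool down, jaws along world angle a
    x=np.array([0,0,-1.]);y=np.array([np.cos(a),np.sin(a),0]);return Rn.from_matrix(np.c_[x,y,np.cross(x,y)]).as_rotvec()
def rays(c,uv,z):  # pixels -> world xy at height z
    R,t=c["R"],c["t"];uv=np.asarray(uv,float).reshape(-1,2)
    d=np.c_[uv,np.ones(len(uv))]@np.linalg.inv(c["K"]).T@R
    o=-R.T@t;return (o+d*((z-o[2])/d[:,2])[:,None])[:,:2]
def blobs(c,col,z,amin=40,close=0):
    """[(area px, centre xy, (long, short), angle of long side)] of colour blobs seen as rectangles at height z"""
    m=cv2.inRange(cv2.cvtColor(c["image"],cv2.COLOR_RGB2HSV),*HSV[col])
    if close:m=cv2.morphologyEx(m,cv2.MORPH_CLOSE,np.ones((close,close)))
    out=[]
    for k in cv2.findContours(m,cv2.RETR_EXTERNAL,cv2.CHAIN_APPROX_NONE)[0]:
        A=cv2.contourArea(k)
        if A<amin:continue
        p=rays(c,k,z)*1000;o=p.mean(0)
        (cx,cy),(w,h),a=cv2.minAreaRect((p-o).astype(np.float32));a=np.deg2rad(a)
        if w<h:w,h,a=h,w,a+np.pi/2
        a=(a+np.pi/2)%np.pi-np.pi/2
        out.append((A,((o+[cx,cy])/1000).round(4),(round(w,1),round(h,1)),round(a,3)))
    return sorted(out,key=lambda b:-b[0])
def snap(n,name):
    c=robot.read_camera(n);np.savez(f"pics/{name}.npz",**c);cv2.imwrite(f"pics/{name}.png",c["image"][:,:,::-1]);return c
E
python3 - <<'E'
from h import *
c=dict(np.load("pics/top0.npz"))
for col,z in(("orange",.012),("orange",.045),("blue",.033),("green",.02),("green",.053),("red",.053)):
    print(col,z);[print("  ",b) for b in blobs(c,col,z)]
E
```

```text
orange 0.012
   (163.0, array([ 0.7007, -0.1027]), (91.3, 15.3), np.float64(1.299))
   (148.5, array([ 0.4781, -0.3403]), (94.8, 15.8), np.float64(0.942))
   (125.5, array([0.6225, 0.2294]), (31.7, 31.0), np.float64(0.03))
orange 0.045
   (163.0, array([ 0.6931, -0.0985]), (89.0, 14.9), np.float64(1.299))
   (148.5, array([ 0.476 , -0.3302]), (92.4, 15.4), np.float64(0.942))
   (125.5, array([0.6168, 0.2253]), (30.9, 30.2), np.float64(0.03))
blue 0.033
   (5049.5, array([ 0.9   , -0.2187]), (270.5, 139.9), np.float64(-1.57))
   (781.0, array([ 0.4303, -0.3168]), (101.5, 57.9), np.float64(-0.238))
   (561.0, array([ 0.5192, -0.338 ]), (78.1, 58.1), np.float64(-0.238))
   (94.5, array([ 0.7431, -0.3165]), (32.4, 25.6), np.float64(-0.775))
green 0.02
   (663.5, array([0.5729, 0.0254]), (90.2, 51.9), np.float64(-1.553))
   (527.0, array([ 0.8733, -0.2195]), (199.5, 22.4), np.float64(1.569))
   (482.5, array([ 0.9429, -0.2199]), (200.6, 20.7), np.float64(-1.569))
   (155.5, array([0.5741, 0.1001]), (51.9, 23.1), np.float64(0.019))
   (151.0, array([ 0.5704, -0.0505]), (49.5, 20.7), np.float64(0.008))
   (73.0, array([0.456 , 0.3627]), (24.1, 23.8), np.float64(1.231))
   (70.0, array([0.6942, 0.5098]), (23.6, 21.1), np.float64(-1.55))
green 0.053
   (663.5, array([0.5684, 0.0265]), (87.9, 50.6), np.float64(-1.553))
   (527.0, array([ 0.8612, -0.2123]), (194.5, 21.8), np.float64(1.569))
   (482.5, array([ 0.9291, -0.2127]), (195.6, 20.2), np.float64(-1.569))
   (155.5, array([0.5696, 0.0993]), (50.6, 22.6), np.float64(0.019))
   (151.0, array([ 0.5659, -0.0475]), (48.3, 20.1), np.float64(0.008))
   (73.0, array([0.4544, 0.3553]), (23.5, 23.2), np.float64(1.231))
   (70.0, array([0.6866, 0.4987]), (23.0, 20.5), np.float64(-1.55))
red 0.053
```

```bash
python3 - <<'E'
from h import *
for nm,p,a in(("A",(.476,-.33,.2),-.629),("placeS",(.572,.025,.2),-1.556),("B",(.70,-.102,.2),-.272),("blue",(.475,-.328,.2),1.333),("placeBlue",(.572,.025,.2),.015),("key",(.454,.355,.2),1.231)):
    for k in(0,np.pi):
        q=robot.inverse_kinematics(np.array(p),rv(a+k)); print(nm,round(a+k,2),None if q is None else np.round(q,2))
robot.movep(np.array([.476,-.33,.2]),rv(-.629)); a=snap("wrist","wA")
print(robot.read_t(),robot.read_force(),a["R"].round(3).tolist(),(-a["R"].T@a["t"]).round(3))
for col,z in(("orange",.045),("blue",.033)): print(blobs(a,col,z,300))
robot.movep(np.array([.572,.025,.2]),rv(-1.556)); b=snap("wrist","wT")
print(robot.read_t()); print(*blobs(b,"green",.02,300),sep="\n")
cv2.imwrite("pics/m1.png",cv2.resize(np.hstack([a["image"],b["image"]])[:,:,::-1],(800,300)))
E
```

```text
A -0.63 [ 0.7   0.49 -0.23  1.76  0.14  0.91 -0.22]
A 2.51 [-0.2   0.74  1.09  1.82 -0.76  1.07 -2.59]
placeS -1.56 [ 0.16  0.49 -0.37  1.78  0.22  0.91 -1.86]
placeS 1.59 [ 0.45  0.59 -0.79  1.76  0.49  1.    1.06]
B -0.27 [ 0.37  0.73 -0.48  1.38  0.35  1.11 -0.43]
B 2.87 [ 0.66  0.94 -1.08  1.36  0.83  1.31  2.43]
blue 1.33 [ 0.99  0.55 -0.63  1.75  0.39  0.96  1.54]
blue 4.47 [ 0.52  0.47  0.    1.78 -0.    0.89 -1.28]
placeBlue 0.01 [ 0.31  0.53 -0.59  1.77  0.35  0.95 -0.4 ]
placeBlue 3.16 [-0.86  0.73  1.09  1.83 -0.75  1.06 -2.59]
key 1.23 [-0.08  0.66 -0.94  1.74  0.6   1.05  0.  ]
key 4.37 [-1.14  0.52  0.54  1.81 -0.33  0.91 -2.36]
1.6333 [-0.63297479  1.26264518  0.21427705] [[0.806, -0.591, 0.001], [-0.571, -0.779, 0.258], [-0.152, -0.208, -0.966]] [ 0.514 -0.279  0.334]
[(829.0, array([ 0.3955, -0.1517]), (39.7, 35.4), np.float64(-0.979)), (724.0, array([ 0.2235, -0.2965]), (79.5, 34.2), np.float64(0.624)), (492.5, array([ 0.5867, -0.5609]), (81.8, 23.6), np.float64(1.362)), (469.5, array([ 0.4629, -0.3498]), (48.2, 12.3), np.float64(0.938)), (386.5, array([ 0.5962, -0.644 ]), (73.5, 9.5), np.float64(-0.633))]
[(4467.0, array([ 0.4303, -0.3191]), (101.6, 56.6), np.float64(-0.236)), (3871.5, array([ 0.5151, -0.3395]), (82.6, 57.1), np.float64(-0.242))]
3.0583
(4134.5, array([0.5731, 0.0229]), (92.3, 53.3), np.float64(1.539))
(1060.5, array([0.5753, 0.0989]), (53.3, 24.0), np.float64(-0.039))
(1047.0, array([ 0.5709, -0.0526]), (53.2, 24.5), np.float64(-0.034))
```

View pics/m1.png

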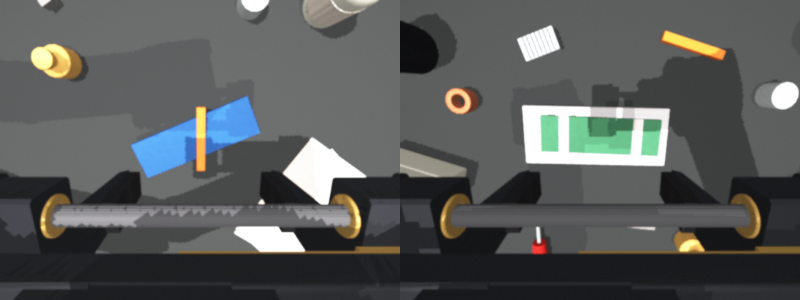

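The left half (stick A and blue panel look) has the blue panel at about (195,137) with the stick across it at (201,139). The right half has the green panel at (600,134), with both white lines visible at (564,134) and (637,136). Part of the stick is lost to shading, so I'll loosen the masks.

```bash
sed -i 's/orange=((8,150,120),(22,255,255))/orange=((8,140,60),(24,255,255))/; s/green=((60,80,40)/green=((55,60,25)/' h.py; python3 - <<'E'
from h import *
a=dict(np.load("pics/wA.npz"));b=dict(np.load("pics/wT.npz"))
print("A",*[x for x in blobs(a,"orange",.045,300) if x[2][1]<20],sep="\n")
print("blue",*blobs(a,"blue",.033,300,25),sep="\n")
print("B",*[x for x in blobs(b,"orange",.012,200) if x[2][1]<20],sep="\n")
print("green",*blobs(b,"green",.02,300),sep="\n")
img=b["image"];print(cv2.cvtColor(img[205:206,60:190:6],cv2.COLOR_RGB2HSV)[0][:3])
E
```

```text
A
(623.0, array([ 0.5645, -0.6207]), (152.1, 12.2), np.float64(-0.633))
(498.5, array([ 0.4632, -0.3494]), (49.2, 12.3), np.float64(0.938))
blue
(9139.5, array([ 0.4681, -0.328 ]), (179.3, 57.1), np.float64(-0.238))
B
(1461.5, array([ 0.6989, -0.1039]), (92.2, 15.5), np.float64(1.301))
(219.5, array([0.6204, 0.2336]), (21.1, 18.1), np.float64(0.162))
green
(4201.5, array([0.5729, 0.0227]), (92.8, 53.9), np.float64(1.54))
(1109.5, array([0.5751, 0.0985]), (53.7, 25.1), np.float64(-0.026))
(1084.0, array([ 0.5708, -0.0527]), (53.9, 25.3), np.float64(-0.035))
[[60  3 95]
 [90  5 96]
 [60  3 95]]
```

```bash
sed -i 's/(24,255,255)/(30,255,255)/;s/orange=((8,140/orange=((5,110/' h.py; python3 - <<'E'
from h import *
a=dict(np.load("pics/wA.npz"));b=dict(np.load("pics/wT.npz"))
print("A",*[x for x in blobs(a,"orange",.045,200) if x[2][1]<20],sep="\n")
print("B",*[x for x in blobs(b,"orange",.012,200) if x[2][1]<20],sep="\n")
print(cv2.cvtColor(a["image"],cv2.COLOR_RGB2HSV)[150:245:8,281].tolist())
E
```

```text
A
(1258.0, array([ 0.4836, -0.5613]), (354.3, 14.9), np.float64(-0.633))
(1048.5, array([ 0.4753, -0.3325]), (90.8, 13.3), np.float64(0.933))
B
(1539.0, array([ 0.6989, -0.1039]), (92.9, 16.1), np.float64(1.301))
[[16, 172, 251], [26, 145, 255], [26, 148, 255], [26, 147, 255], [26, 147, 255], [28, 137, 255], [19, 172, 255], [19, 174, 255], [19, 175, 255], [19, 175, 255], [19, 176, 255], [14, 184, 250]]
```

```bash
cat >> h.py <<'E'
def pick(p,z,a,open_,lift=.12):
    robot.set_gripper(open_)
    p=list(p);robot.movep(np.array(p+[z+.06]),rv(a));robot.move_linear(np.array(p+[z]),max_speed=.1)
    robot.set_gripper(0);print("grip",robot.read_opening(),robot.read_force().round(1))
    robot.move_linear(np.array(p+[z+lift]),max_speed=.2);print("up",robot.read_opening(),robot.read_t())
def place(p,z,a,open_,via=.08,guard=4):
    p=list(p);robot.movep(np.array(p+[z+via]),rv(a));robot.move_linear(np.array(p+[z+.008]),max_speed=.12)
    robot.sleep(.2);g=robot.move_linear(np.array(p+[z-.002]),max_speed=.015,guard=guard)
    print("contact",g,robot.read_ee_pos().round(4),robot.read_force().round(1))
    robot.set_gripper(open_);robot.move_linear(np.array(p+[z+.1]),max_speed=.15);print(robot.read_opening(),robot.read_t())
E
python3 - <<'E'
from h import *
pick((.4753,-.332),.047,-.638,.04)
place((.5714,-.0318),.034,-1.600,.035)
robot.movep(np.array([.572,.025,.2]),rv(-1.600)); b=snap("wrist","wT2")
print(*[x for x in blobs(b,"orange",.032,200) if x[2][1]<20],sep="\n")
print(*[x for x in blobs(b,"orange",.012,200) if x[2][1]<20],sep="\n")
print(*blobs(b,"green",.02,300),sep="\n");print(robot.read_t())
E
```

```text
grip 0.011439151019849068 [-0.2 -0.3  2.9]
up 0.011774879182083217 7.3583
contact True [ 0.5713 -0.0318  0.0343] [-0.8 -0.2  5.3]
0.035061085907451314 11.4583
(2025.5, array([ 0.3799, -0.0104]), (442.8, 14.1), np.float64(1.542))
(1564.5, array([ 0.6951, -0.0959]), (87.2, 15.0), np.float64(1.296))
(1000.0, array([ 0.5711, -0.0314]), (90.9, 14.0), np.float64(-0.029))
(2025.5, array([ 0.3628, -0.0126]), (472.2, 15.0), np.float64(1.542))
(1564.5, array([ 0.6989, -0.1038]), (93.0, 16.0), np.float64(1.296))
(1000.0, array([ 0.5667, -0.035 ]), (97.0, 14.9), np.float64(-0.029))
(4193.5, array([0.5734, 0.0228]), (93.5, 53.0), np.float64(1.542))
(1107.0, array([0.5756, 0.0984]), (53.0, 25.2), np.float64(-0.03))
(1031.0, array([ 0.5707, -0.0534]), (52.0, 24.3), np.float64(-0.028))
11.95
```

View pics/wT2.png

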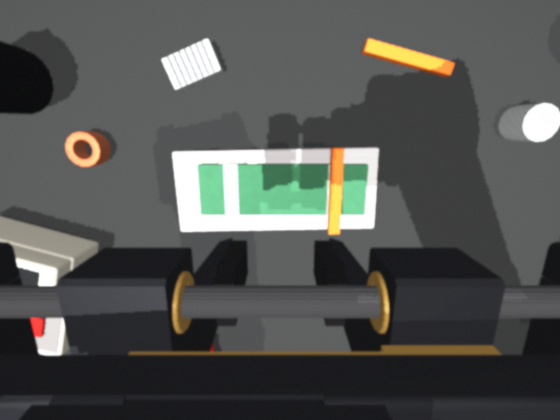

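Stick A lies squarely on the right-hand line at (337,190), measured under 1 mm from where I meant it. Stick B is at (409,57).

```bash
python3 - <<'E'
from h import *
pick((.6995,-.1037),.014,-.273,.04)
place((.5748,.0777),.034,-1.600,.035)
robot.movep(np.array([.572,.025,.2]),rv(-.029)); b=snap("wrist","wT3")
print(*[x for x in blobs(b,"orange",.032,200) if x[2][1]<20],sep="\n")
print(*blobs(b,"green",.02,300),sep="\n");print(robot.read_t())
robot.movep(np.array([.470,-.328,.2]),rv(1.333)); c=snap("wrist","wB3")
print("blue",*blobs(c,"blue",.033,300,5),sep="\n");print(robot.read_t())
cv2.imwrite("pics/m2.png",cv2.resize(np.hstack([b["image"],c["image"]])[:,:,::-1],(800,300)))
E
```

```text
grip 0.011341827329670874 [1.  0.8 0.5]
up 0.011472487988402717 15.5
contact True [0.5747 0.0777 0.034 ] [-0.3 -0.6  4.7]
0.03498319543365128 19.6417
(1644.0, array([ 0.6054, -0.1649]), (441.1, 14.0), np.float64(-0.03))
(956.0, array([0.5735, 0.0774]), (90.5, 13.4), np.float64(-0.03))
(913.0, array([ 0.5708, -0.0299]), (88.7, 15.8), np.float64(-0.016))
(4102.5, array([0.5719, 0.0233]), (91.3, 53.5), np.float64(1.541))
(1299.5, array([0.5741, 0.0988]), (52.5, 24.0), np.float64(-0.03))
(726.0, array([ 0.5695, -0.0542]), (52.4, 20.9), np.float64(-0.03))
21.0083
blue
(9419.5, array([ 0.4673, -0.3288]), (179.4, 57.1), np.float64(-0.237))
22.7167
```

View pics/m2.png

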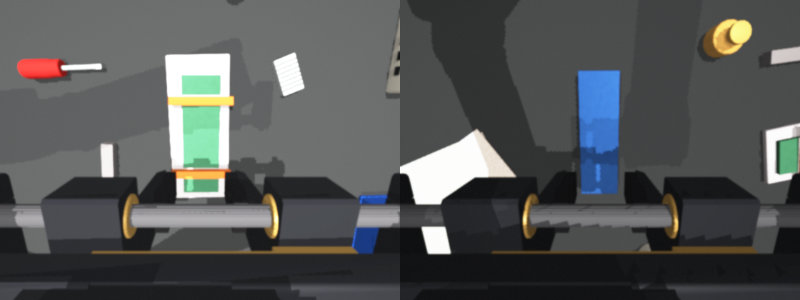

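Both sticks sit across the lines: left half at (200,101) and (200,173). In the right half the blue panel is clear at (598,131). Next I'll move the blue panel.

```bash
python3 - <<'E'
from h import *
pick((.4673,-.3288),.032,1.334,.082)
place((.5725,.0232),.039,-.029,.075)
robot.movep(np.array([.572,.025,.22]),rv(-.029)); b=snap("wrist","wT4")
print("blue",*blobs(b,"blue",.04,300,5),sep="\n");print(robot.read_t())
print("orange",*[x for x in blobs(b,"orange",.032,30) if x[2][1]<20],sep="\n")
robot.movep(np.array([.456,.357,.2]),rv(1.231-np.pi/2)); c=snap("wrist","wK")
print("key",*blobs(c,"green",.053,200),sep="\n");
d=robot.read_camera("top");np.savez("pics/top1.npz",**d);print("topkey",*blobs(d,"green",.053,40)[-3:],sep="\n");print("topblue",*blobs(d,"blue",.04,300,5)[1:],sep="\n")
print(robot.read_t(),robot.read_force())
cv2.imwrite("pics/m3.png",cv2.resize(np.hstack([b["image"],c["image"]])[:,:,::-1],(800,300)))
E
```

```text
grip 0.05585619267899733 [0.  0.3 4. ]
up 0.05561494934686226 26.0583
contact True [0.5724 0.0232 0.0393] [-1.  -0.8  6.9]
0.07490714598194878 30.4667
blue
(1893.5, array([ 0.5707, -0.0378]), (57.8, 52.6), np.float64(1.548))
30.9333
orange
(1366.5, array([ 0.7051, -0.1858]), (432.4, 15.0), np.float64(-0.03))
(144.0, array([ 0.6075, -0.0313]), (16.0, 15.8), np.float64(0.004))
(141.0, array([0.6112, 0.0762]), (15.7, 14.3), np.float64(-0.03))
(140.0, array([ 0.5335, -0.0289]), (16.3, 13.3), np.float64(-0.03))
(101.0, array([0.6162, 0.2018]), (22.5, 4.9), np.float64(-0.029))
(86.0, array([0.5354, 0.0784]), (14.7, 8.2), np.float64(-0.055))
key
(562.5, array([0.4538, 0.3539]), (23.7, 23.2), np.float64(1.229))
topkey
(481.5, array([ 0.9292, -0.2127]), (195.6, 20.2), np.float64(-1.569))
(85.0, array([0.4536, 0.356 ]), (25.5, 25.0), np.float64(-0.304))
(71.5, array([0.6866, 0.4987]), (23.1, 20.5), np.float64(-1.55))
topblue
(1372.0, array([0.572 , 0.0244]), (176.1, 53.9), np.float64(1.544))
32.3583 [0.02941774 0.32896641 0.24667868]
```

View pics/m3.png

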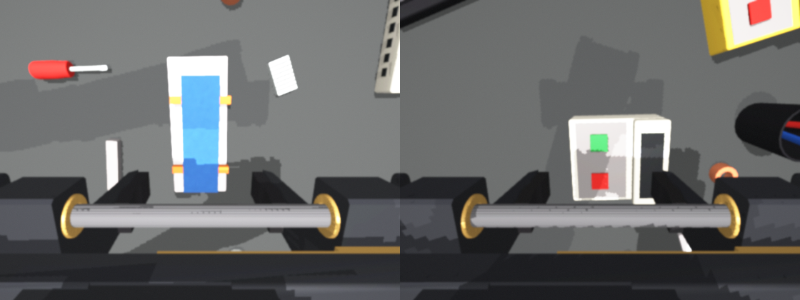

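The left half shows the blue panel centred on the sticks, with stick ends visible on both sides at (174,101), (227,101), (177,170) and (222,170). The top camera gives it at (0.572, 0.024), angle 1.544, against the green panel's 1.542. In the right half the green key is at (599,143) and the red one at (600,180).

```bash
python3 - <<'E'
from h import *
k=[.4537,.355]
robot.set_gripper(0)
robot.move_linear(np.array(k+[.072]),max_speed=.12);robot.sleep(.3);f0=robot.read_force()
g=robot.move_linear(np.array(k+[.0603]),max_speed=.01,guard=8)
for i in range(6):
    robot.sleep(.1);print(g,(robot.read_force()-f0).round(2),robot.read_ee_pos().round(4))
E
```

```text
True [-1.26 -0.69  8.24] [0.4537 0.355  0.0627]
True [-1.85 -1.25  8.61] [0.4537 0.355  0.0627]
True [-0.65 -1.57  8.9 ] [0.4537 0.355  0.0627]
True [-1.95 -0.81  8.6 ] [0.4537 0.355  0.0627]
True [-1.81 -1.29  8.87] [0.4537 0.355  0.0628]
True [-1.45 -1.31  8.84] [0.4537 0.355  0.0627]
```

```bash
python3 - <<'E'
from h import *
robot.move_linear(np.array([.4537,.355,.2]),max_speed=.12)
d=snap("top","top2");print(blobs(d,"blue",.04,300,5)[1:],robot.read_t(),robot.read_force().round(1))
o=snap("scene","scene2");cv2.imwrite("pics/m4.png",np.vstack([d["image"][120:320,150:550],cv2.resize(o["image"][180:300,180:420],(400,200))])[:,:,::-1])
E
```

```text
[(1369.0, array([0.5721, 0.0244]), (176.0, 53.8), np.float64(1.544))] 37.8833 [-0.7  0.6 -0.9]
```

View pics/m4.png

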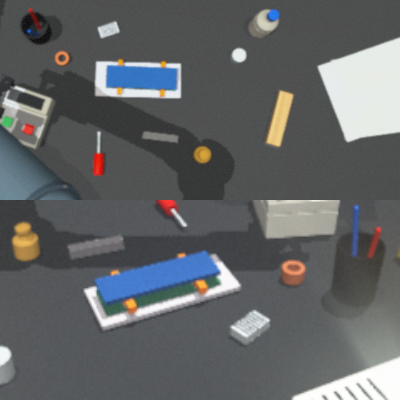

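The blue panel lies flat over the green one in both views: top part at (142,78), scene part at (158,277). All four stick ends show, and the bystanders look undisturbed. I'm handing in.

```bash
python3 -c "
from bench import robot
robot.hand_in();print(robot.read_t())"
```

```text
the job is handed in; nothing more can be done
the job is handed in; nothing more can be done
```

The job is done and handed in at about 38 s of the 72 s allowed; handing in gives no verdict. I laid both orange sticks across the green panel's white lines and set the blue panel on them. After letting go, I pressed the green key with about 8.6 N for just over 0.6 s, then lifted clear.

**Sticks:** each measured within about 1 to 1.5 mm and 0.015 rad of its line. The wrist views disagreed with each other by roughly 1 mm.

**Blue panel:** after the press the top camera put it at (0.572, 0.024), angle 1.544 rad. The green panel had measured about (0.573, 0.023), 1.542 rad, so the two agree to about 1.5 mm. The blue panel touched down at the expected height. In the last scene picture it looks flat and clear of the green panel.

**Not checked:**
- **Green panel:** I could not measure its position again once the blue panel covered it.
- **Key count:** I have no direct reading that the timer counted the press, only the force and how long I held it.
- **Other objects:** I checked the other things only by eye in the final pictures, and they looked unmoved.

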